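# Load the safety tester and latch its guard

### The job

Put the repaired power module into the nest in the test box, seated flat between its corner locators, then slide the clear guard shut by its red handle until the latch clicks home and holds it. Push steadily and stop once it has caught: do not slam or force the guard against its stop, and leave the things around on the bench where they are.

Things in the scene. Friction and masses are not known exactly. Their poses are not given: they have to be found in the camera images.
- module: Dark blue finned power module, loose on the bench on its flat base: 50 mm wide (its x), 80 mm long (its y), 34 mm tall (flat sides to 26 mm, then fins set in 3 mm), about 0.25 kg. Green terminal strips at both ends: the two ways round are alike. Origin: centre of its underside.
- testbox: Grey test box fixed to the bench: 240 mm wide (its x), y from -265 to +215 mm, 100 mm high; origin on the bench. The open test well is y -175 to +5 mm, 208 mm wide; the guard parks over the instrument section at +y. Guard rails on the long walls, tops at 114 mm (lips 116). A dark steel latch block (top 118 mm) sits on the end section at -y.
- nest (a point): Centre of the nest floor in the test well, 45 mm above the bench, axes as the test box. The module's 80 mm length goes along the box's y, either way round, base on this floor. Four green corner locators, 18 mm high, with 1.5 mm clearance a side and sloped lead-in over their top 8 mm; the middle 55 mm of the long sides is open for fingers.
- guard (a joint): Opening of the clear sliding guard in m: grows as it slides to the test box's +y; starts at 0.170 to 0.188. 195 mm long, panel top 108 mm above the bench, about 2 N of friction; a steel striker tongue reaches 60 mm ahead of its closing edge at box x = 77 to 93 mm. The latch block is slot-mounted: shut is a reading anywhere from -0.012 to +0.012, different each time: go by feel.
- guard_handle (a point): Middle of the guard's red bow handle: a round bar 12 mm thick, 120 mm long across the box (its x), axis 150 mm above the bench, 45 mm behind the guard's closing edge. Push it to the box's -y to shut the guard. 2.7 mm before the latch clicks the edge meets rubber buffers: 4 N per mm, 4.2 mm to their solid stop.
- latch (a joint): Spring bolt of the slam latch in m: 0 fully out; up to 0.006 while the guard's striker tongue pushes it aside (from about 33 mm before shut; the push rises to 5 to 9 N, then eases to 3 to 5 N); springs back to 0 as it clicks, just after the buffers are met, at 5 to 14 N; a push of 18 N is past the click. Once caught, the guard cannot be drawn back.
- solder_reel: White reel of solder, 56 mm diameter, 40 mm high, standing on its flange; origin under its centre. To be left alone.
- screwdriver: Screwdriver with an orange handle lying on the bench, 170 mm long, its x along the shank. To be left alone.

How it is judged:
By the outcome, as a careful person would: the job done as asked, in the order asked, and still so for the second after the job is handed in, with the robot touching nothing.
It also fails if it takes over 58 s, if anything falls off the work surface, if the arm or the gripper's body presses on something with over 40 N, if the wrist force passes 120 N, or if a joint passes its speed limit or range.

### The arm

A 7-joint arm with a two-finger parallel gripper is mounted at the origin on the work surface. World frame = base frame: x ahead of the robot, y to its left, z up, the work surface at z = 0. Lengths are in m, angles in rad, forces in N, time in s.
With the tool pointing down it reaches from about 0.425 to 0.875 m from the base axis. Payload 4.7 kg.
Tool frame: the origin (TCP) lies at the very end of the fingers, on their centre line; the grasp point (between the pads) lies 19 mm behind it; z points along the fingers, y is the line along which they close (so a half turn about z gives the same grasp; the last joint's range is limited). The gripper opens to 87 mm and grips with 3 to 60 N. Pads are 19 mm wide; open, the fingers measure 117 mm over their backs; the gripper's body (75 mm by 190 mm) begins 51 mm behind the grasp point.
Start: joints at [-1.2, 0.321, -0.07, 1.45, 0.023, 1.371, -0.057], TCP at [0.227, 0.609, 0.223] pointing down, gripper open.
Joint ranges: [-2.86, 2.86], [-0.3, 2.09], [-1.38, 1.24], [0.06, 2.45], [-1.56, 4.7], [0.09, 2.05], [-2.69, 2.69]. Speed limits (rad/s): [2.57, 2.57, 3.14, 3.14, 3.14, 3.14, 3.14].

### API

Orientations are given as a rotation vector (axis times angle).
In Python, from bench import ctrl, vision gives the robot as it stands.
- The arm moves only by the tool jog_arm, never from a script. Its argument "increments" is a list of rows, each an object of numbers: "tx", "ty", "tz": the shift along the tool's x, y, z in mm; "wx", "wy", "wz": the turn, a rotation vector about the tool's x, y, z in rad; "gripper": the opening, from 0 (shut) to 1 (fully open). In form: [{"tx": .., "ty": .., "tz": .., "wx": .., "wy": .., "wz": .., "gripper": ..}, ...]. A call has exactly 5 rows; each row is the pose to reach, as a shift and turn from the pose commanded when the call began, along the tool's axes at that moment; what a row does not reach only later rows make up. A row lasts 1/12 s, in which the tool goes at most 41.7 mm and 7.16 degrees, less where a joint would pass 70% of its speed; a pose out of reach is approached as far as the arm can. A call with a gripper value outside its range is refused whole. The fingers move at their own pace and stop on an object; "grip_force" is the grip in N (left out, the last holds). Time passes only in rows, so rows that repeat a pose let the fingers close, or fill a call up. It gives the time, the measured TCP pose, the force, the opening and the grip force at its end, in the units of the state.
- ctrl.get_state(): the state, without advancing time (a new reading comes with each control period).
- vision.get_image(name): name is "scene" or "top" or "wrist"; returns a dict with "color" (420x560x3 uint8, blue, green, red), "fx", "fy", "cx", "cy" (pixels), "extrinsics" (4x4, takes a point from world to camera coordinates). Camera axes: x right, y down, z forward; pixel columns grow to the right and rows downward; lengths in m; the calibration is good to about 2 mm. The wrist camera is an equidistant fisheye: a pixel r from the principal point sees the ray r / f radians off the axis. A picture is of the moment at which its call begins. There is no depth.
- ctrl.close_job(): hands the job in; it is judged then, once.
Trained networks look in the newest picture that a camera, given by its name, has taken for a name from the list of things; names that differ only in an ending like _2 or _b are one class to them, and where a whole thing is asked for, a point or a joint stands for the part that bears it (a point fixed in the world has none). Each returns a list of dicts, best first, with "conf" (0 to 1); they miss things now and then, are a little off and sometimes report something else, mostly with a low value. They report only what shows in the picture. A call takes as long as a camera call.
- vision.spot_in(camera, thing): "bbox" ([left, top, right, bottom] in pixels, round what is visible of it).
The state is a dict: "time": time; "joint_positions": joint angles; "qd": joint speeds; "joint_torque": joint torques, N m; "position": TCP position; "tool_rot": TCP orientation; "ft_force": force on the tool from outside, world axes, zero at the start; "torque": the same for the moment, N m; "grip_width": opening from 0.0 (shut) to 1.0 (fully open); "grip_force": force on a finger pad.
Only numpy, scipy, OpenCV 4.12 (cv2) and the standard library are available. Lean on these libraries where they do the work, as an engineer would, in place of code of your own. Each camera call takes 0.05 s, during which the arm holds its last target. There are 200 camera calls.

## Working session

There is one attempt and no reset: what is moved stays moved. The work goes in short steps, Python scripts to look and compute and a tool call to move; the robot and the scene stay as the last step left them, time stands still between calls to the robot, and variables do not carry over. Pictures are saved under pics/ and viewed, at most 10 in all, crops included, and the job is handed in when it is done.

Besides the shell and the picture viewer there is one more tool, called after "Request:" as name(argument=value, ...) on one line, values as JSON. jog_arm: Moves the arm, as the interface text tells. Its arguments: {"type":"object","properties":{"increments":{"type":"array"},"grip_force":{"type":"number"}},"required":["increments"]}

```bash
mkdir -p pics; ls
python3 - <<'E'
from bench import ctrl, vision
import cv2, numpy as np
np.set_printoptions(precision=4,suppress=True)
s=ctrl.get_state(); print(s)
for c in ["scene","top"]:
    i=vision.get_image(c); cv2.imwrite(f"pics/{c}0.png",i["color"]); print(c,i["fx"],i["fy"],i["cx"],i["cy"]); print(i["extrinsics"])
    for t in ["module","testbox","guard","guard_handle","latch","solder_reel","screwdriver"]:
        print(t,[(d["bbox"],round(d["conf"],2)) for d in vision.spot_in(c,t)][:2])
E
```

```text
pics
{'time': 0.0, 'joint_positions': array([-1.1999,  0.3218, -0.0701,  1.4516,  0.0226,  1.3708, -0.0569]), 'qd': array([ 0.0026, -0.0004, -0.0009, -0.0004,  0.0003, -0.0001,  0.    ]), 'joint_torque': array([ -0.0012, -49.1283,  -0.4046, -31.2527,  -0.0639,   0.0439,
         0.0002]), 'position': array([0.2269, 0.6085, 0.2215]), 'tool_rot': array([-0.5574, -3.0915,  0.003 ]), 'ft_force': array([-1.6036, -0.3268, -0.5459]), 'torque': array([0.0217, 0.0133, 0.0039]), 'grip_force': 0.0, 'grip_width': 1.001640692660442}
scene 401.6765753086589 401.6765753086589 269.5209888696167 205.24652642153129
[[ 0.6499  0.76   -0.0059 -0.4651]
 [ 0.6595 -0.5679 -0.4924 -0.2824]
 [-0.3776  0.3161 -0.8703  1.2896]
 [ 0.      0.      0.      1.    ]]
module [([275.5, 135.7, 305.5, 163.6], 0.7), ([346.1, 149.7, 386.9, 192.8], 0.57)]
testbox [([91.2, 169.9, 315.1, 347.4], 0.67)]
guard [([197.1, 179.5, 299.1, 284.4], 0.9)]
guard_handle [([196.9, 183.2, 296.2, 284.1], 0.66)]
latch [([127.4, 302.2, 131.4, 309.4], 0.39)]
solder_reel [([336.2, 201.8, 360.2, 227.4], 0.62)]
screwdriver [([346.7, 151.2, 387.7, 193.8], 0.59)]
top 506.40270598456124 506.40270598456124 278.7559085315106 214.07765235716477
[[-0.0212 -0.9998  0.0017  0.117 ]
 [-0.9914  0.0208 -0.1293  0.6059]
 [ 0.1292 -0.0044 -0.9916  1.067 ]
 [ 0.      0.      0.      1.    ]]
module [([167.3, 274.6, 204.4, 304.9], 0.82)]
testbox [([247.2, 144.4, 497.4, 310.5], 0.91)]
guard [([257.8, 159.8, 402.2, 273.8], 0.63)]
guard_handle [([261.8, 158.7, 401.8, 275.1], 0.84), ([475.3, 208.0, 478.1, 220.2], 0.18)]
latch [([472.7, 206.8, 478.6, 218.2], 0.49)]
solder_reel [([185.5, 158.9, 212.3, 185.7], 0.85)]
screwdriver [([129.2, 170.0, 142.7, 244.8], 0.74)]
```

View pics/scene0.png

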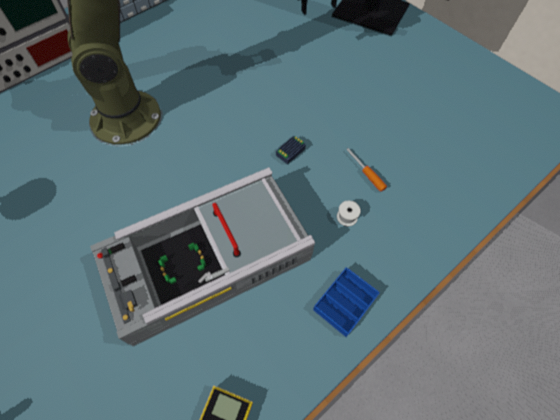

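View pics/top0.png

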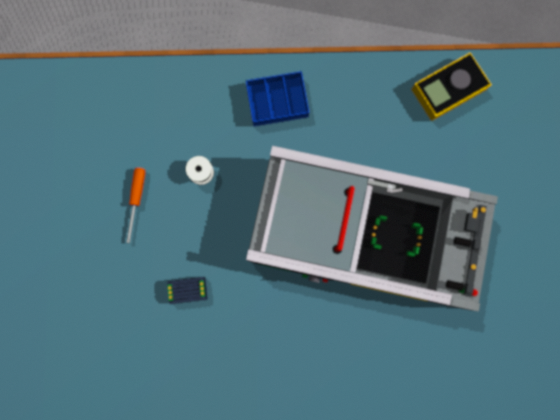

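The top view shows the module at about (187,289), the nest's green locators around (398,237), and the handle bar from (351,190) to (338,249). The latch end is at the right (475,290), so box +y points left. The tongue is at (385,186).

```bash
cat > h.py <<'E'
import numpy as np, cv2
from bench import ctrl, vision
from scipy.spatial.transform import Rotation as R
np.set_printoptions(precision=4,suppress=True)
def w(i,u,v,z):
    "pixel -> world at height z (pinhole top/scene, fisheye wrist)"
    E=np.array(i["extrinsics"]); x=(u-i["cx"])/i["fx"]; y=(v-i["cy"])/i["fy"]
    if i.get("fish"):
        r=np.hypot(x,y); d=np.array([x/r*np.sin(r),y/r*np.sin(r),np.cos(r)]) if r>1e-9 else np.array([0,0,1.])
    else: d=np.array([x,y,1.])
    d=E[:3,:3].T@d; c=-E[:3,:3].T@E[:3,3]
    return c+d*(z-c[2])/d[2]
def img(c):
    i=vision.get_image(c); i["fish"]=c=="wrist"; return i
def mask(i,lo,hi):
    return cv2.inRange(cv2.cvtColor(i["color"],cv2.COLOR_BGR2HSV),lo,hi)
def blobs(i,lo,hi,z,amin=6,roi=None):
    m=mask(i,lo,hi)
    if roi: k=np.zeros_like(m); k[roi[1]:roi[3],roi[0]:roi[2]]=255; m&=k
    n,l,s,c=cv2.connectedComponentsWithStats(m)
    return [(s[k,4],c[k],w(i,*c[k],z),np.argwhere(l==k)[:,::-1]) for k in range(1,n) if s[k,4]>=amin]
def rel(p,yaw=None):
    "shift in tool mm to world TCP point p"
    s=ctrl.get_state(); M=R.from_rotvec(s["tool_rot"]).as_matrix()
    return M.T@(np.array(p)-s["position"])*1000
E
python3 - <<'E'
from h import *
i=img("top")
print("green");
for b in blobs(i,(45,100,60),(85,255,255),.063,4,(360,200,440,270)): print(b[0],b[1],b[2])
print("red")
for b in blobs(i,(0,180,100),(6,255,255),.15,30,(320,170,370,270)):
    p=b[3]; q=cv2.minAreaRect(p.astype(np.float32)); print(b[0],b[1],b[2],q,[w(i,*c,.15) for c in cv2.boxPoints(q)])
print("yellow strips")
for b in blobs(i,(22,90,90),(50,255,255),.026,4,(155,265,220,315)): print(b[0],b[1],b[2])
roi=i["color"][265:315,150:225]
hsv=cv2.cvtColor(roi,cv2.COLOR_BGR2HSV)
m=(hsv[...,2]<70).astype(np.uint8); n,l,s,c=cv2.connectedComponentsWithStats(m); print(s,c)
cv2.imwrite("pics/c1.png",np.hstack([cv2.resize(roi,None,fx=5,fy=5,interpolation=0),cv2.resize(i["color"][200:275,360:440],None,fx=5,fy=5)[:250,:]]))
M=R.from_rotvec(ctrl.get_state()["tool_rot"]).as_matrix(); print(M)
# box rail corners top
for u,v in [(276,150),(249,260)]: print(w(i,u,v,.116))
for u,v in [(497,197),(477,309)]: print(w(i,u,v,.10))
E
```

```text
green
50 [380.08 219.26] [ 0.5894 -0.1118  0.063 ]
51 [418.6863 227.5098] [ 0.57   -0.1932  0.063 ]
57 [375.4035 243.0702] [ 0.5388 -0.0995  0.063 ]
57 [414.0351 251.7018] [ 0.5188 -0.1804  0.063 ]
red
285 [345.2351 218.1649] [ 0.5829 -0.0256  0.15  ] ((344.93994140625, 218.38589477539062), (4.93567419052124, 64.32707977294922), 11.51383113861084) [array([ 0.5221, -0.0055,  0.15  ]), array([ 0.6461, -0.0353,  0.15  ]), array([ 0.6439, -0.0448,  0.15  ]), array([ 0.52  , -0.0148,  0.15  ])]
yellow strips
51 [201.6863 288.3137] [0.4511 0.2747 0.026 ]
51 [169.7255 292.1373] [0.4444 0.3439 0.026 ]
[[   0    0   75   50 3206]
 [  19   13   38   25  527]
 [  53   14    2    3    4]
 [  18   16    5    3   13]] [[37.1107 24.4928]
 [36.6186 24.7989]
 [53.75   14.75  ]
 [20.     17.1538]]
[[-0.937   0.3492  0.0001]
 [ 0.3492  0.937   0.0001]
 [-0.0001  0.0002 -1.    ]]
[0.7318 0.1074 0.116 ]
[0.5065 0.1662 0.116 ]
[ 0.6265 -0.3489  0.1   ]
[ 0.399  -0.2909  0.1   ]
```

View pics/c1.png

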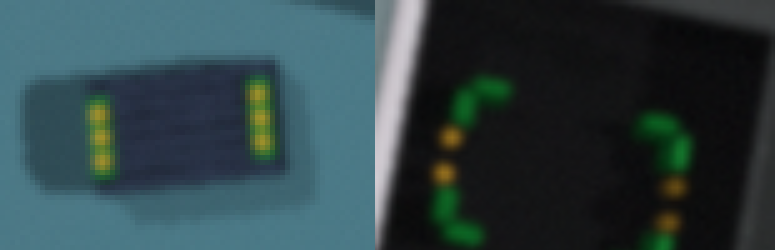

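Request:
jog_arm(increments=[{"tx":-35,"ty":-23,"wz":0.12,"gripper":1},{"tx":-70,"ty":-46,"wz":0.24},{"tx":-105,"ty":-68,"wz":0.36},{"tx":-140,"ty":-91,"wz":0.48},{"tx":-174,"ty":-114,"wz":0.6}])

```text
validation failed for argument at $.in...
```

Run:
```python
from h import *
s=ctrl.get_state();print(s["position"],s["joint_positions"])
print(rel([.448,.309,.17])); M=R.from_rotvec(s["tool_rot"]).as_matrix(); a=np.arctan2(M[1,1],M[0,1]); print(a, "wz", a-np.radians(5.5))
```

```text
[0.2271 0.6091 0.2226] [-1.1999  0.321  -0.0701  1.4505  0.0226  1.3708 -0.0569]
[-311.8285 -204.054    52.6109]
1.2140437140446119 wz 1.1180506051849237
```

All fields are likely needed in each row.

Request:
jog_arm(increments=[{"tx":-35,"ty":-23,"tz":0,"wx":0,"wy":0,"wz":0.12,"gripper":1},{"tx":-70,"ty":-46,"tz":0,"wx":0,"wy":0,"wz":0.24,"gripper":1},{"tx":-105,"ty":-68,"tz":0,"wx":0,"wy":0,"wz":0.36,"gripper":1},{"tx":-140,"ty":-91,"tz":0,"wx":0,"wy":0,"wz":0.48,"gripper":1},{"tx":-174,"ty":-114,"tz":0,"wx":0,"wy":0,"wz":0.6,"gripper":1}])

```text
time: 1.27
position: [0.3513, 0.4397, 0.2228]
tool_rot: [1.454, 2.785, 0.001]
ft_force: [0.9, -0.4, 0.7]
grip_width: 1.005
grip_force: 0.0
```

Run:
```python
from h import *
s=ctrl.get_state();print(s["position"],s["joint_positions"])
print(rel([.448,.309,.17])); M=R.from_rotvec(s["tool_rot"]).as_matrix(); a=np.arctan2(M[1,1],M[0,1]); print(a, "wz", a-np.radians(5.5))
```

```text
[0.3513 0.4397 0.2228] [-1.0326  0.1341  0.0976  1.677  -0.0134  1.3305 -0.3245]
[-162.5287    4.5959   52.7364]
0.6081315466081072 wz 0.512138437748419
```

Request:
jog_arm(increments=[{"tx":-41,"ty":1,"tz":10,"wx":0,"wy":0,"wz":0.12,"gripper":1},{"tx":-82,"ty":2,"tz":25,"wx":0,"wy":0,"wz":0.24,"gripper":1},{"tx":-122,"ty":3,"tz":40,"wx":0,"wy":0,"wz":0.36,"gripper":1},{"tx":-155,"ty":5,"tz":52,"wx":0,"wy":0,"wz":0.48,"gripper":1},{"tx":-162,"ty":5,"tz":52,"wx":0,"wy":0,"wz":0.512,"gripper":1}])

```text
time: 1.68
position: [0.4512, 0.3037, 0.1683]
tool_rot: [2.12, 2.314, -0.007]
ft_force: [0.5, -0.7, 0.1]
grip_width: 1.001
grip_force: 0.0
```

Run:
```python
from h import *
i=img("wrist"); cv2.imwrite("pics/w1.png",i["color"]); print(i["fx"],i["cx"],i["cy"])
s=ctrl.get_state();print(s["position"],s["joint_positions"])
for b in blobs(i,(22,90,70),(50,255,255),.026,10): print(b[0],b[1],b[2])
print([(d["bbox"],d["conf"]) for d in vision.spot_in("wrist","module")])
print(rel([.448,.309,.006])); M=R.from_rotvec(s["tool_rot"]).as_matrix(); print(M)
```

```text
325.19226210127806 277.74745894588403 217.85776507740223
[0.4507 0.3057 0.1694] [-0.8807  0.1309  0.2545  1.7934 -0.0321  1.2239 -0.5277]
16 [287.6875 168.4375] [0.4572 0.3415 0.026 ]
16 [277.625  240.5625] [0.4539 0.2704 0.026 ]
16 [288.25   240.6875] [0.4643 0.2711 0.026 ]
[([251.5, 160.4, 304.0, 244.4], 0.92), ([318.7, 320.9, 402.7, 407.1], 0.71), ([395.9, 81.5, 522.9, 147.3], 0.31)]
[ -0.0126  -1.0246 164.2265]
[[-0.0896  0.996  -0.0002]
 [ 0.996   0.0896 -0.0035]
 [-0.0035 -0.0006 -1.    ]]
```

View pics/w1.png

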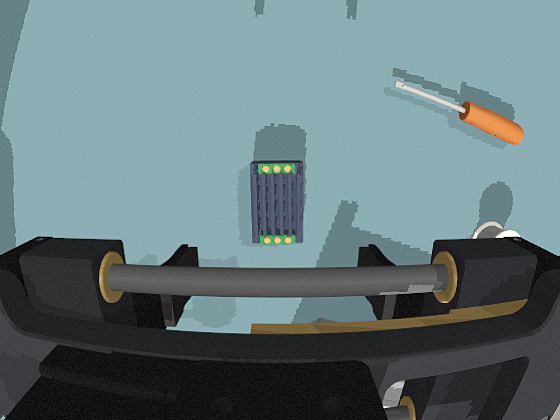

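The wrist view shows the module upright at (277,202), aligned with the tool, and its terminal dots at rows 169 and 240. I'll fix its centre precisely now that the arm has settled.

Run:
```python
from h import *
i=img("wrist"); s=ctrl.get_state(); print(s["position"])
h=cv2.cvtColor(i["color"],cv2.COLOR_BGR2HSV)
B=[b for b in blobs(i,(20,60,90),(90,255,255),.026,6,(240,150,315,255))]
m=mask(i,(40,90,60),(85,255,255)); 
for r0,r1 in [(155,185),(228,255)]:
    p=np.argwhere(m[r0:r1,240:315]); c=(p.min(0)+p.max(0))/2+[r0,240]; print(c, w(i,c[1],c[0],.026), p.min(0)+[r0,240],p.max(0)+[r0,240])
m=((h[...,2]<115)&(h[...,0]>105)).astype(np.uint8); k=np.zeros_like(m);k[150:256,240:315]=1;m&=k
n,l,st,c=cv2.connectedComponentsWithStats(m); j=1+st[1:,4].argmax(); print(st[j])
```

```text
[0.4479 0.3119 0.1708]
[175. 278.] [0.4464 0.3405 0.026 ] [170 260] [180 296]
[244.5 278. ] [0.453 0.272 0.026] [240 261] [249 295]
[ 253  167   52   81 1820]
```

Request:
jog_arm(increments=[{"tx":-4.5,"ty":0.6,"tz":35,"wx":0,"wy":0,"wz":0,"gripper":1},{"tx":-4.5,"ty":0.6,"tz":75,"wx":0,"wy":0,"wz":0,"gripper":1},{"tx":-4.5,"ty":0.6,"tz":110,"wx":0,"wy":0,"wz":0,"gripper":1},{"tx":-4.5,"ty":0.6,"tz":140,"wx":0,"wy":0,"wz":0,"gripper":1},{"tx":-4.5,"ty":0.6,"tz":158,"wx":0,"wy":0,"wz":0,"gripper":1}])

```text
time: 2.25
position: [0.4455, 0.3093, 0.0097]
tool_rot: [-2.097, -2.336, 0.005]
ft_force: [-0.7, 0.8, -0.6]
grip_width: 1.002
grip_force: 0.0
```

Request:
jog_arm(increments=[{"tx":0,"ty":0,"tz":4,"wx":0,"wy":0,"wz":0,"gripper":1},{"tx":0,"ty":0,"tz":7,"wx":0,"wy":0,"wz":0,"gripper":1},{"tx":0,"ty":0,"tz":7,"wx":0,"wy":0,"wz":0,"gripper":1},{"tx":0,"ty":0,"tz":7,"wx":0,"wy":0,"wz":0,"gripper":0.8},{"tx":0,"ty":0,"tz":7,"wx":0,"wy":0,"wz":0,"gripper":0.7}], grip_force=15)

```text
time: 2.67
position: [0.4498, 0.3088, 0.0074]
tool_rot: [2.104, 2.332, 0.005]
ft_force: [0.6, 0.8, 0.2]
grip_width: 0.92
grip_force: 0.0
```

Request:
jog_arm(increments=[{"tx":0,"ty":0,"tz":0,"wx":0,"wy":0,"wz":0,"gripper":0.6},{"tx":0,"ty":0,"tz":0,"wx":0,"wy":0,"wz":0,"gripper":0.5},{"tx":0,"ty":0,"tz":0,"wx":0,"wy":0,"wz":0,"gripper":0.45},{"tx":0,"ty":0,"tz":0,"wx":0,"wy":0,"wz":0,"gripper":0.45},{"tx":0,"ty":0,"tz":0,"wx":0,"wy":0,"wz":0,"gripper":0.45}], grip_force=20)

```text
time: 3.08
position: [0.4491, 0.3076, 0.0058]
tool_rot: [2.105, 2.332, 0.001]
ft_force: [-0.0, 0.4, 1.4]
grip_width: 0.574
grip_force: 20.0
```

Request:
jog_arm(increments=[{"tx":0,"ty":0,"tz":-20,"wx":0,"wy":0,"wz":0,"gripper":0.45},{"tx":0,"ty":0,"tz":-60,"wx":0,"wy":0,"wz":0,"gripper":0.45},{"tx":0,"ty":0,"tz":-100,"wx":0,"wy":0,"wz":0,"gripper":0.45},{"tx":0,"ty":0,"tz":-140,"wx":0,"wy":0,"wz":0,"gripper":0.45},{"tx":0,"ty":0,"tz":-180,"wx":0,"wy":0,"wz":0,"gripper":0.45}], grip_force=30)

```text
time: 3.5
position: [0.448, 0.3068, 0.1867]
tool_rot: [-2.105, -2.331, 0.002]
ft_force: [0.8, 1.9, -2.5]
grip_width: 0.57
grip_force: 30.0
```

Request:
jog_arm(increments=[{"tx":-20,"ty":3,"tz":-30,"wx":0,"wy":0,"wz":0.03,"gripper":0.45},{"tx":-60,"ty":10,"tz":-50,"wx":0,"wy":0,"wz":0.07,"gripper":0.45},{"tx":-98,"ty":15,"tz":-50,"wx":0,"wy":0,"wz":0.11,"gripper":0.45},{"tx":-136,"ty":20,"tz":-50,"wx":0,"wy":0,"wz":0.14,"gripper":0.45},{"tx":-174,"ty":25,"tz":-50,"wx":0,"wy":0,"wz":0.17,"gripper":0.45}])

```text
time: 3.92
position: [0.4913, 0.1349, 0.2356]
tool_rot: [-2.297, -2.143, -0.0]
ft_force: [1.6, 0.3, -1.7]
grip_width: 0.572
grip_force: 30.0
```

Run:
```python
from h import *
s=ctrl.get_state();print(s["position"],s["joint_positions"],s["grip_width"],s["ft_force"])
print(rel([.5543,-.146,.15])); M=R.from_rotvec(s["tool_rot"]).as_matrix(); a=np.arctan2(M[1,1],M[0,1]); print(a, "wz", a+np.radians(13.4))
```

```text
[0.4913 0.1349 0.2356] [-0.7235  0.005   0.4074  1.7883 -0.0022  1.3486 -0.3851] 0.5721675379900426 [ 1.605   0.2642 -1.7261]
[-275.8972   82.3577   85.5646]
-0.06946793947900919 wz 0.16440618028823095
```

Request:
jog_arm(increments=[{"tx":-38,"ty":11,"tz":0,"wx":0,"wy":0,"wz":0.03,"gripper":0.45},{"tx":-76,"ty":22,"tz":0,"wx":0,"wy":0,"wz":0.07,"gripper":0.45},{"tx":-114,"ty":33,"tz":0,"wx":0,"wy":0,"wz":0.1,"gripper":0.45},{"tx":-152,"ty":44,"tz":0,"wx":0,"wy":0,"wz":0.13,"gripper":0.45},{"tx":-190,"ty":56,"tz":0,"wx":0,"wy":0,"wz":0.164,"gripper":0.45}])

```text
time: 4.33
position: [0.5337, -0.0583, 0.2351]
tool_rot: [-2.464, -1.947, 0.0]
ft_force: [1.2, -0.6, -2.9]
grip_width: 0.575
grip_force: 30.0
```

Run:
```python
from h import *
s=ctrl.get_state();print(s["position"],s["joint_positions"],s["grip_width"])
print(rel([.5543,-.146,.14])); M=R.from_rotvec(s["tool_rot"]).as_matrix(); a=np.arctan2(M[1,1],M[0,1]); print(a, "wz", a+np.radians(13.4))
```

```text
[ 0.5337 -0.0583  0.2351] [-0.5154  0.072   0.6086  1.7333 -0.0427  1.3501 -0.132 ] 0.5745614462331027
[-80.6423  40.4363  95.0595]
-0.23339793945791157 wz 0.00047618030932858324
```

Request:
jog_arm(increments=[{"tx":-35,"ty":18,"tz":0,"wx":0,"wy":0,"wz":0,"gripper":0.45},{"tx":-70,"ty":35,"tz":20,"wx":0,"wy":0,"wz":0,"gripper":0.45},{"tx":-80,"ty":40,"tz":55,"wx":0,"wy":0,"wz":0,"gripper":0.45},{"tx":-80,"ty":40,"tz":85,"wx":0,"wy":0,"wz":0,"gripper":0.45},{"tx":-80,"ty":40,"tz":85,"wx":0,"wy":0,"wz":0,"gripper":0.45}])

```text
time: 4.75
position: [0.5496, -0.1438, 0.1438]
tool_rot: [-2.46, -1.94, 0.015]
ft_force: [-1.3, 2.0, -3.7]
grip_width: 0.572
grip_force: 30.0
```

Request:
jog_arm(increments=[{"tx":0,"ty":0,"tz":0,"wx":0,"wy":0,"wz":0,"gripper":0.45},{"tx":0,"ty":0,"tz":0,"wx":0,"wy":0,"wz":0,"gripper":0.45},{"tx":0,"ty":0,"tz":0,"wx":0,"wy":0,"wz":0,"gripper":0.45},{"tx":0,"ty":0,"tz":0,"wx":0,"wy":0,"wz":0,"gripper":0.45},{"tx":0,"ty":0,"tz":0,"wx":0,"wy":0,"wz":0,"gripper":0.45}])

```text
time: 5.17
position: [0.5559, -0.1429, 0.1522]
tool_rot: [2.461, 1.95, 0.004]
ft_force: [-0.0, -0.2, -2.7]
grip_width: 0.57
grip_force: 30.0
```

Run:
```python
from h import *
i=img("wrist"); cv2.imwrite("pics/w2.png",i["color"])
s=ctrl.get_state();print(s["position"],s["joint_positions"])
for z in (.063,):
  for b in blobs(i,(40,90,40),(85,255,255),z,10): print(b[0],b[1],b[2], b[3].min(0),b[3].max(0))
M=R.from_rotvec(s["tool_rot"]).as_matrix(); a=np.arctan2(M[1,1],M[0,1]); print(a,M)
```

```text
[ 0.5556 -0.143   0.1519] [-0.3799  0.2338  0.6742  1.7609 -0.1569  1.1988  0.107 ]
434 [246.2051 176.3479] [ 0.5409 -0.1014  0.063 ] [235 165] [261 192]
451 [311.7184 176.5965] [ 0.5903 -0.1132  0.063 ] [297 165] [323 192]
1208 [277.4139 212.8245] [ 0.5577 -0.1352  0.063 ] [239 203] [316 224]
-0.23104235045769267 [[ 0.229   0.9734  0.0023]
 [ 0.9734 -0.229   0.0003]
 [ 0.0008  0.0022 -1.    ]]
```

View pics/w2.png

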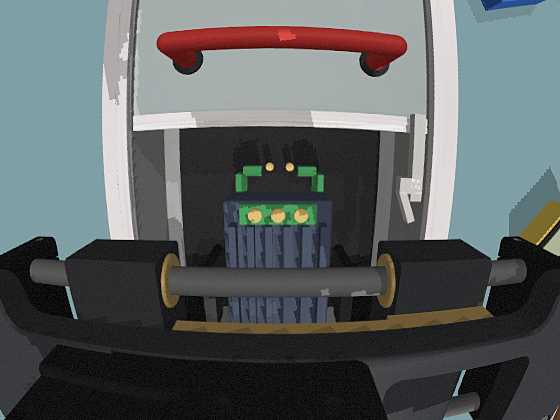

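The wrist view shows the held module with its strip at (277,213). The two +y locators are at (246,176) and (312,177), and the handle is well above, at row 40. Lateral alignment is near centred.

Run:
```python
from h import *
s=ctrl.get_state(); p=s["position"]; M=R.from_rotvec(s["tool_rot"]).as_matrix()
i=img("wrist"); m=mask(i,(40,90,40),(85,255,255))
def bb(r0,r1):
    q=np.argwhere(m[r0:r1,225:330]); return q.min(0)+[r0,225],q.max(0)+[r0,225]
a,b=bb(198,230); print(a,b)
ca=(a+b)/2
# strip: centre lies 34.4 mm from module centre at 26 mm above base
for dz in (.026,):
    q=w(i,ca[1],ca[0],p[2]-.006+dz); print("strip in tool mm",M.T@(q-p)*1000)
a,b=bb(155,197); print(a,b)
for z in (.063,):
    q=w(i,(a[1]+b[1])/2+.5,a[0],z); print("loc outer edge mid",q,"tool mm",M.T@(q-p)*1000)
    L=w(i,a[1],178,z);Rr=w(i,b[1]+1,178,z); print(L,Rr,np.linalg.norm(L-Rr), np.degrees(np.arctan2(*(L-Rr)[[1,0]])))
ya=w(i,135,124,.105);yb=w(i,426,121,.105); print("guard edge angle",np.degrees(np.arctan2(*(yb-ya)[[1,0]])),ya,yb)
print(p,np.linalg.inv(i["extrinsics"])[:3,3])
t=img("top"); cv2.imwrite("pics/top2.png",t["color"]); print("topcam",np.linalg.inv(t["extrinsics"])[:3,3])
```

```text
[203 239] [224 316]
strip in tool mm [ 33.272   -0.0495 -19.9724]
[165 236] [192 324]
loc outer edge mid [ 0.5684 -0.0991  0.063 ] tool mm [45.6538  2.1753 88.9258]
[ 0.5325 -0.1008  0.063 ] [ 0.5999 -0.1166  0.063 ] 0.06917291564809844 166.74911890856603
guard edge angle -12.563744403083268 [ 0.4806 -0.0435  0.105 ] [ 0.6724 -0.0863  0.105 ]
[ 0.5556 -0.143   0.1519] [ 0.5707 -0.0781  0.3129]
topcam [0.4653 0.1091 1.1361]
```

Request:
jog_arm(increments=[{"tx":-2.8,"ty":1.6,"tz":15,"wx":0,"wy":0,"wz":0,"gripper":0.45},{"tx":-2.8,"ty":1.6,"tz":40,"wx":0,"wy":0,"wz":0,"gripper":0.45},{"tx":-2.8,"ty":1.6,"tz":60,"wx":0,"wy":0,"wz":0,"gripper":0.45},{"tx":-2.8,"ty":1.6,"tz":72,"wx":0,"wy":0,"wz":0,"gripper":0.45},{"tx":-2.8,"ty":1.6,"tz":76,"wx":0,"wy":0,"wz":0,"gripper":0.45}])

```text
time: 5.73
position: [0.5543, -0.146, 0.0725]
tool_rot: [-2.461, -1.948, 0.004]
ft_force: [-0.7, -0.3, -1.5]
grip_width: 0.571
grip_force: 30.0
```

Request:
jog_arm(increments=[{"tx":0,"ty":0,"tz":0,"wx":0,"wy":0,"wz":0,"gripper":0.45},{"tx":0,"ty":0,"tz":0,"wx":0,"wy":0,"wz":0,"gripper":0.45},{"tx":0,"ty":0,"tz":2,"wx":0,"wy":0,"wz":0,"gripper":0.45},{"tx":0,"ty":0,"tz":4,"wx":0,"wy":0,"wz":0,"gripper":0.45},{"tx":0,"ty":0,"tz":7,"wx":0,"wy":0,"wz":0,"gripper":0.45}])

```text
time: 6.15
position: [0.5566, -0.1467, 0.0684]
tool_rot: [2.463, 1.949, 0.003]
ft_force: [0.7, -0.3, -3.2]
grip_width: 0.571
grip_force: 30.0
```

Run:
```python
from h import *
s=ctrl.get_state();print(s["position"],s["ft_force"],s["torque"]); print(rel([.5559,-.1429,.1519]))
i=img("wrist"); cv2.imwrite("pics/w3.png",i["color"][120:330,160:400].repeat(2,0).repeat(2,1))
```

```text
[ 0.5566 -0.1467  0.0684] [ 0.6724 -0.281  -3.1923] [-0.0757  0.063   0.0108]
[  3.5441  -1.346  -83.469 ]
```

View pics/w3.png

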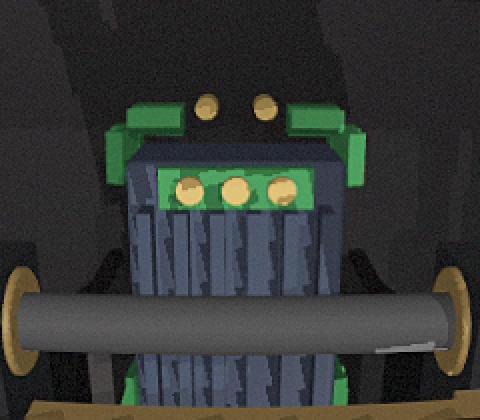

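The module sits centred between the locators (outer edges at 106 and 365, module at 128–343 in the crop). Descending.

Request:
jog_arm(increments=[{"tx":0,"ty":0,"tz":2,"wx":0,"wy":0,"wz":0,"gripper":0.45},{"tx":0,"ty":0,"tz":4,"wx":0,"wy":0,"wz":0,"gripper":0.45},{"tx":0,"ty":0,"tz":6,"wx":0,"wy":0,"wz":0,"gripper":0.45},{"tx":0,"ty":0,"tz":8,"wx":0,"wy":0,"wz":0,"gripper":0.45},{"tx":0,"ty":0,"tz":8,"wx":0,"wy":0,"wz":0,"gripper":0.45}])

```text
time: 6.62
position: [0.5554, -0.1464, 0.059]
tool_rot: [-2.463, -1.949, 0.001]
ft_force: [0.1, -0.6, -2.6]
grip_width: 0.573
grip_force: 30.0
```

Request:
jog_arm(increments=[{"tx":0,"ty":0,"tz":2,"wx":0,"wy":0,"wz":0,"gripper":0.45},{"tx":0,"ty":0,"tz":4,"wx":0,"wy":0,"wz":0,"gripper":0.45},{"tx":0,"ty":0,"tz":6,"wx":0,"wy":0,"wz":0,"gripper":0.45},{"tx":0,"ty":0,"tz":7,"wx":0,"wy":0,"wz":0,"gripper":0.45},{"tx":0,"ty":0,"tz":7,"wx":0,"wy":0,"wz":0,"gripper":0.45}])

```text
time: 7.03
position: [0.5556, -0.1464, 0.0522]
tool_rot: [-2.463, -1.949, 0.001]
ft_force: [0.0, 1.2, -2.0]
grip_width: 0.569
grip_force: 30.0
```

Request:
jog_arm(increments=[{"tx":0,"ty":0,"tz":0.5,"wx":0,"wy":0,"wz":0,"gripper":0.45},{"tx":0,"ty":0,"tz":1,"wx":0,"wy":0,"wz":0,"gripper":0.45},{"tx":0,"ty":0,"tz":1.5,"wx":0,"wy":0,"wz":0,"gripper":0.45},{"tx":0,"ty":0,"tz":1.5,"wx":0,"wy":0,"wz":0,"gripper":0.45},{"tx":0,"ty":0,"tz":1.5,"wx":0,"wy":0,"wz":0,"gripper":0.45}])

```text
time: 7.45
position: [0.5558, -0.1465, 0.0511]
tool_rot: [2.464, 1.949, 0.0]
ft_force: [-0.3, -0.5, -2.3]
grip_width: 0.572
grip_force: 30.0
```

Request:
jog_arm(increments=[{"tx":0,"ty":0,"tz":0.5,"wx":0,"wy":0,"wz":0,"gripper":0.45},{"tx":0,"ty":0,"tz":1,"wx":0,"wy":0,"wz":0,"gripper":0.45},{"tx":0,"ty":0,"tz":1.5,"wx":0,"wy":0,"wz":0,"gripper":0.45},{"tx":0,"ty":0,"tz":1.5,"wx":0,"wy":0,"wz":0,"gripper":0.45},{"tx":0,"ty":0,"tz":1.5,"wx":0,"wy":0,"wz":0,"gripper":0.45}])

```text
time: 7.87
position: [0.5559, -0.1465, 0.0508]
tool_rot: [-2.463, -1.949, -0.001]
ft_force: [-3.7, 0.8, 7.9]
grip_width: 0.575
grip_force: 30.0
```

Request:
jog_arm(increments=[{"tx":0,"ty":0,"tz":0,"wx":0,"wy":0,"wz":0,"gripper":0.65},{"tx":0,"ty":0,"tz":0,"wx":0,"wy":0,"wz":0,"gripper":0.75},{"tx":0,"ty":0,"tz":0,"wx":0,"wy":0,"wz":0,"gripper":0.8},{"tx":0,"ty":0,"tz":0,"wx":0,"wy":0,"wz":0,"gripper":0.8},{"tx":0,"ty":0,"tz":-2,"wx":0,"wy":0,"wz":0,"gripper":0.8}])

```text
time: 8.28
position: [0.5556, -0.1464, 0.0512]
tool_rot: [-2.463, -1.949, 0.001]
ft_force: [-0.4, -0.8, 0.3]
grip_width: 0.785
grip_force: 0.0
```

Request:
jog_arm(increments=[{"tx":0,"ty":0,"tz":-15,"wx":0,"wy":0,"wz":0,"gripper":0.8},{"tx":0,"ty":0,"tz":-40,"wx":0,"wy":0,"wz":0,"gripper":0.8},{"tx":0,"ty":0,"tz":-75,"wx":0,"wy":0,"wz":0,"gripper":0.8},{"tx":0,"ty":0,"tz":-115,"wx":0,"wy":0,"wz":0,"gripper":0.8},{"tx":0,"ty":0,"tz":-155,"wx":0,"wy":0,"wz":0,"gripper":0.8}])

```text
time: 8.7
position: [0.5551, -0.1466, 0.2079]
tool_rot: [-2.464, -1.948, 0.001]
ft_force: [1.5, -0.3, -0.1]
grip_width: 0.802
grip_force: 0.0
```

Run:
```python
from h import *
i=img("wrist"); i=img("wrist"); cv2.imwrite("pics/w4.png",i["color"])
s=ctrl.get_state();print(s["position"],s["tool_rot"],s["ft_force"],s["joint_positions"])
for b in blobs(i,(0,170,90),(6,255,255),.15,100):
    q=cv2.minAreaRect(b[3].astype(np.float32)); print(b[0],b[1],b[2],b[3].min(0),b[3].max(0),rel(b[2]))
for b in blobs(i,(40,90,40),(85,255,255),.071,10,(200,130,350,330)): print(b[0],b[1],b[2],b[3].min(0),b[3].max(0))
M=R.from_rotvec(s["tool_rot"]).as_matrix(); print(np.degrees(np.arctan2(M[1,1],M[0,1])))
```

```text
[ 0.5598 -0.148   0.2139] [2.4572 1.9436 0.0146] [ 0.4921 -0.2036  0.2142] [-0.3923  0.1874  0.6898  1.6792 -0.1259  1.3066  0.0881]
2879 [275.2418  60.9576] [ 0.587  -0.0294  0.15  ] [181  52] [364  79] [121.5932  -1.6531  64.0731]
274 [245.7263 164.8139] [ 0.5417 -0.101   0.071 ] [237 156] [258 177]
286 [298.6189 165.1364] [ 0.5902 -0.113   0.071 ] [287 156] [308 178]
251 [271.3068 172.3386] [ 0.5635 -0.1137  0.071 ] [253 168] [290 177]
738 [272.3415 243.0678] [ 0.5479 -0.1822  0.071 ] [238 230] [306 254]
-13.314534867898999
```

View pics/w4.png

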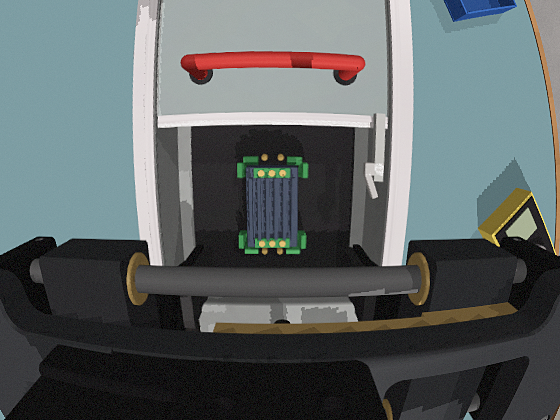

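The module sits seated between all four locators: (239–306, 156–254) in the image. The handle is at (275,61). Now I'll close the fingers and go behind the handle.

Request:
jog_arm(increments=[{"tx":35,"ty":0,"tz":0,"wx":0,"wy":0,"wz":0,"gripper":0},{"tx":75,"ty":0,"tz":0,"wx":0,"wy":0,"wz":0,"gripper":0},{"tx":115,"ty":0,"tz":0,"wx":0,"wy":0,"wz":0,"gripper":0},{"tx":145,"ty":0,"tz":0,"wx":0,"wy":0,"wz":0,"gripper":0},{"tx":157,"ty":0,"tz":0,"wx":0,"wy":0,"wz":0,"gripper":0}])

```text
time: 9.22
position: [0.5924, 0.0131, 0.2058]
tool_rot: [-2.454, -1.957, -0.002]
ft_force: [-0.2, 0.6, 0.0]
grip_width: 0.505
grip_force: 0.0
```

Request:
jog_arm(increments=[{"tx":0,"ty":0,"tz":0,"wx":0,"wy":0,"wz":0,"gripper":0},{"tx":0,"ty":0,"tz":0,"wx":0,"wy":0,"wz":0,"gripper":0},{"tx":0,"ty":0,"tz":0,"wx":0,"wy":0,"wz":0,"gripper":0},{"tx":0,"ty":0,"tz":0,"wx":0,"wy":0,"wz":0,"gripper":0},{"tx":0,"ty":0,"tz":0,"wx":0,"wy":0,"wz":0,"gripper":0}])

```text
time: 9.63
position: [0.5917, 0.0039, 0.2068]
tool_rot: [2.467, 1.945, 0.0]
ft_force: [0.3, -0.3, -0.1]
grip_width: 0.128
grip_force: 0.0
```

Run:
```python
from h import *
s=ctrl.get_state();print(s["position"],s["ft_force"],s["grip_width"],s["joint_positions"]); print("handle rel",rel([.584,-.0265,.135]))
```

```text
[0.5917 0.0039 0.2068] [ 0.259  -0.2685 -0.1096] 0.1280604409002286 [-0.562   0.2249  0.5957  1.6447 -0.1295  1.3115 -0.1801]
handle rel [-31.3716  -0.3886  71.788 ]
```

Request:
jog_arm(increments=[{"tx":3,"ty":0,"tz":15,"wx":0,"wy":0,"wz":0,"gripper":0},{"tx":3,"ty":0,"tz":35,"wx":0,"wy":0,"wz":0,"gripper":0},{"tx":3,"ty":0,"tz":55,"wx":0,"wy":0,"wz":0,"gripper":0},{"tx":3,"ty":0,"tz":68,"wx":0,"wy":0,"wz":0,"gripper":0},{"tx":3,"ty":0,"tz":71,"wx":0,"wy":0,"wz":0,"gripper":0}])

```text
time: 10.05
position: [0.5908, 0.0082, 0.1331]
tool_rot: [-2.463, -1.947, 0.006]
ft_force: [-0.4, 0.0, -0.8]
grip_width: 0.004
grip_force: 0.0
```

Request:
jog_arm(increments=[{"tx":-2,"ty":0,"tz":0,"wx":0,"wy":0,"wz":0,"gripper":0},{"tx":-5,"ty":0,"tz":0,"wx":0,"wy":0,"wz":0,"gripper":0},{"tx":-9,"ty":0,"tz":0,"wx":0,"wy":0,"wz":0,"gripper":0},{"tx":-13,"ty":0,"tz":0,"wx":0,"wy":0,"wz":0,"gripper":0},{"tx":-17,"ty":0,"tz":0,"wx":0,"wy":0,"wz":0,"gripper":0}])

```text
time: 10.47
position: [0.5891, -0.0081, 0.1365]
tool_rot: [2.463, 1.948, 0.002]
ft_force: [-0.3, 0.8, 0.5]
grip_width: 0.005
grip_force: 0.0
```

Request:
jog_arm(increments=[{"tx":-4,"ty":0,"tz":0,"wx":0,"wy":0,"wz":0,"gripper":0},{"tx":-8,"ty":0,"tz":0,"wx":0,"wy":0,"wz":0,"gripper":0},{"tx":-12,"ty":0,"tz":0,"wx":0,"wy":0,"wz":0,"gripper":0},{"tx":-16,"ty":0,"tz":0,"wx":0,"wy":0,"wz":0,"gripper":0},{"tx":-20,"ty":0,"tz":0,"wx":0,"wy":0,"wz":0,"gripper":0}])

```text
time: 10.88
position: [0.5843, -0.0267, 0.1359]
tool_rot: [2.463, 1.95, 0.002]
ft_force: [-0.2, 1.8, 1.6]
grip_width: 0.005
grip_force: 1.2
```

Request:
jog_arm(increments=[{"tx":-7,"ty":0,"tz":0,"wx":0,"wy":0,"wz":0,"gripper":0},{"tx":-14,"ty":0,"tz":0,"wx":0,"wy":0,"wz":0,"gripper":0},{"tx":-21,"ty":0,"tz":0,"wx":0,"wy":0,"wz":0,"gripper":0},{"tx":-28,"ty":0,"tz":0,"wx":0,"wy":0,"wz":0,"gripper":0},{"tx":-35,"ty":0,"tz":0,"wx":0,"wy":0,"wz":0,"gripper":0}])

```text
time: 11.3
position: [0.5757, -0.0618, 0.1356]
tool_rot: [-2.464, -1.949, 0.0]
ft_force: [0.2, 2.7, 1.7]
grip_width: 0.005
grip_force: 1.2
```

Request:
jog_arm(increments=[{"tx":-7,"ty":0,"tz":0,"wx":0,"wy":0,"wz":0,"gripper":0},{"tx":-14,"ty":0,"tz":0,"wx":0,"wy":0,"wz":0,"gripper":0},{"tx":-21,"ty":0,"tz":0,"wx":0,"wy":0,"wz":0,"gripper":0},{"tx":-28,"ty":0,"tz":0,"wx":0,"wy":0,"wz":0,"gripper":0},{"tx":-35,"ty":0,"tz":0,"wx":0,"wy":0,"wz":0,"gripper":0}])

```text
time: 11.72
position: [0.5675, -0.0956, 0.1354]
tool_rot: [-2.463, -1.949, 0.0]
ft_force: [-0.2, 2.9, 1.9]
grip_width: 0.009
grip_force: 1.3
```

Request:
jog_arm(increments=[{"tx":-6,"ty":0,"tz":0,"wx":0,"wy":0,"wz":0,"gripper":0},{"tx":-12,"ty":0,"tz":0,"wx":0,"wy":0,"wz":0,"gripper":0},{"tx":-18,"ty":0,"tz":0,"wx":0,"wy":0,"wz":0,"gripper":0},{"tx":-23,"ty":0,"tz":0,"wx":0,"wy":0,"wz":0,"gripper":0},{"tx":-27,"ty":0,"tz":0,"wx":0,"wy":0,"wz":0,"gripper":0}])

```text
time: 12.13
position: [0.5612, -0.122, 0.1354]
tool_rot: [-2.464, -1.949, 0.001]
ft_force: [-0.5, 2.1, 1.1]
grip_width: 0.007
grip_force: 1.1
```

Run:
```python
from h import *
s=ctrl.get_state();print(s["position"],s["ft_force"]); M=R.from_rotvec(s["tool_rot"]).as_matrix(); print(M[:,0])
print("travel along box y from nest:", (s["position"]-[.5554,-.1465,0])@[.2303,.9731,0]*1000)
i=img("top"); 
for b in blobs(i,(0,180,100),(6,255,255),.15,20,(320,170,440,290)): print(b[0],b[1],b[2])
cv2.imwrite("pics/top4.png",i["color"])
```

```text
[ 0.5612 -0.122   0.1354] [-0.5045  2.054   1.1098]
[ 0.2303  0.9731 -0.0002]
travel along box y from nest: 25.22594611699335
```

Request:
jog_arm(increments=[{"tx":-3,"ty":0,"tz":0,"wx":0,"wy":0,"wz":0,"gripper":0},{"tx":-6,"ty":0,"tz":0,"wx":0,"wy":0,"wz":0,"gripper":0},{"tx":-9,"ty":0,"tz":0,"wx":0,"wy":0,"wz":0,"gripper":0},{"tx":-12,"ty":0,"tz":0,"wx":0,"wy":0,"wz":0,"gripper":0},{"tx":-15,"ty":0,"tz":0,"wx":0,"wy":0,"wz":0,"gripper":0}])

```text
time: 12.6
position: [0.558, -0.1359, 0.1354]
tool_rot: [-2.463, -1.949, 0.001]
ft_force: [-1.8, 3.1, -0.1]
grip_width: 0.008
grip_force: 1.1
```

Request:
jog_arm(increments=[{"tx":-2,"ty":0,"tz":0,"wx":0,"wy":0,"wz":0,"gripper":0},{"tx":-4,"ty":0,"tz":0,"wx":0,"wy":0,"wz":0,"gripper":0},{"tx":-6,"ty":0,"tz":0,"wx":0,"wy":0,"wz":0,"gripper":0},{"tx":-8,"ty":0,"tz":0,"wx":0,"wy":0,"wz":0,"gripper":0},{"tx":-10,"ty":0,"tz":0,"wx":0,"wy":0,"wz":0,"gripper":0}])

```text
time: 13.02
position: [0.5559, -0.1457, 0.1354]
tool_rot: [-2.463, -1.949, 0.0]
ft_force: [-1.4, 2.3, -1.3]
grip_width: 0.006
grip_force: 1.1
```

Request:
jog_arm(increments=[{"tx":-2,"ty":0,"tz":0,"wx":0,"wy":0,"wz":0,"gripper":0},{"tx":-4,"ty":0,"tz":0,"wx":0,"wy":0,"wz":0,"gripper":0},{"tx":-6,"ty":0,"tz":0,"wx":0,"wy":0,"wz":0,"gripper":0},{"tx":-8,"ty":0,"tz":0,"wx":0,"wy":0,"wz":0,"gripper":0},{"tx":-10,"ty":0,"tz":0,"wx":0,"wy":0,"wz":0,"gripper":0}])

```text
time: 13.43
position: [0.5536, -0.1555, 0.1355]
tool_rot: [-2.464, -1.949, -0.0]
ft_force: [-1.3, 1.8, -1.4]
grip_width: 0.007
grip_force: 1.1
```

Request:
jog_arm(increments=[{"tx":-1.5,"ty":0,"tz":0,"wx":0,"wy":0,"wz":0,"gripper":0},{"tx":-3,"ty":0,"tz":0,"wx":0,"wy":0,"wz":0,"gripper":0},{"tx":-4.5,"ty":0,"tz":0,"wx":0,"wy":0,"wz":0,"gripper":0},{"tx":-6,"ty":0,"tz":0,"wx":0,"wy":0,"wz":0,"gripper":0},{"tx":-7.5,"ty":0,"tz":0,"wx":0,"wy":0,"wz":0,"gripper":0}])

```text
time: 13.85
position: [0.5519, -0.1627, 0.1355]
tool_rot: [-2.464, -1.949, -0.0]
ft_force: [-1.4, 2.9, -0.7]
grip_width: 0.005
grip_force: 1.1
```

Run:
```python
from h import *
i=img("top"); t=i["color"][140:320,240:510]; cv2.imwrite("pics/top5.png",cv2.resize(t,None,fx=2.9,fy=2.9))
```

```text
(no output)
```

View pics/top5.png

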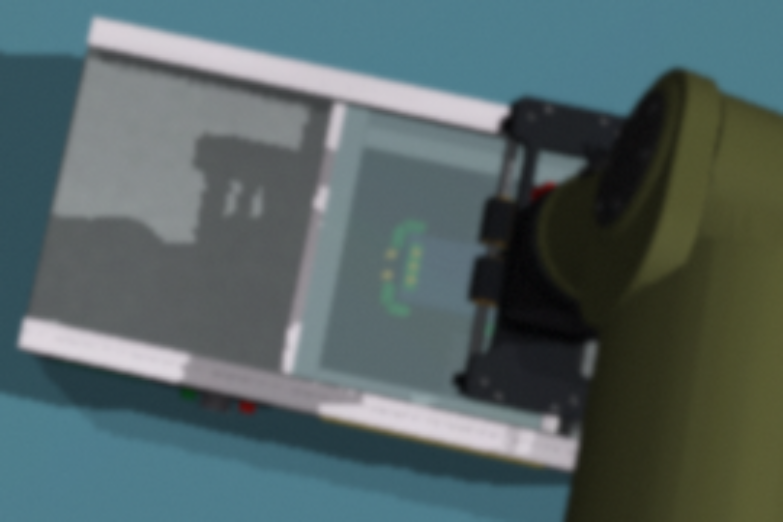

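The top view shows the guard now mostly over the well, with its rear edge at crop (330,105)–(290,370). The module is still between its locators under the clear panel. Keep pushing.

Request:
jog_arm(increments=[{"tx":-1.5,"ty":0,"tz":0,"wx":0,"wy":0,"wz":0,"gripper":0},{"tx":-3,"ty":0,"tz":0,"wx":0,"wy":0,"wz":0,"gripper":0},{"tx":-4.5,"ty":0,"tz":0,"wx":0,"wy":0,"wz":0,"gripper":0},{"tx":-6,"ty":0,"tz":0,"wx":0,"wy":0,"wz":0,"gripper":0},{"tx":-7.5,"ty":0,"tz":0,"wx":0,"wy":0,"wz":0,"gripper":0}])

```text
time: 14.32
position: [0.5507, -0.1679, 0.1356]
tool_rot: [-2.461, -1.95, -0.003]
ft_force: [-0.8, 6.3, -0.3]
grip_width: 0.007
grip_force: 3.0
```

Request:
jog_arm(increments=[{"tx":-1,"ty":0,"tz":0,"wx":0,"wy":0,"wz":0,"gripper":0},{"tx":-2,"ty":0,"tz":0,"wx":0,"wy":0,"wz":0,"gripper":0},{"tx":-3,"ty":0,"tz":0,"wx":0,"wy":0,"wz":0,"gripper":0},{"tx":-4,"ty":0,"tz":0,"wx":0,"wy":0,"wz":0,"gripper":0},{"tx":-5,"ty":0,"tz":0,"wx":0,"wy":0,"wz":0,"gripper":0}])

```text
time: 14.73
position: [0.5497, -0.1724, 0.1356]
tool_rot: [-2.46, -1.95, -0.004]
ft_force: [-0.6, 8.1, -1.3]
grip_width: 0.004
grip_force: 3.3
```

Request:
jog_arm(increments=[{"tx":-1,"ty":0,"tz":0,"wx":0,"wy":0,"wz":0,"gripper":0},{"tx":-2,"ty":0,"tz":0,"wx":0,"wy":0,"wz":0,"gripper":0},{"tx":-3,"ty":0,"tz":0,"wx":0,"wy":0,"wz":0,"gripper":0},{"tx":-4,"ty":0,"tz":0,"wx":0,"wy":0,"wz":0,"gripper":0},{"tx":-5,"ty":0,"tz":0,"wx":0,"wy":0,"wz":0,"gripper":0}])

```text
time: 15.15
position: [0.5486, -0.1768, 0.1356]
tool_rot: [-2.46, -1.95, -0.004]
ft_force: [-0.9, 8.5, -0.1]
grip_width: 0.009
grip_force: 3.6
```

Request:
jog_arm(increments=[{"tx":-1,"ty":0,"tz":0,"wx":0,"wy":0,"wz":0,"gripper":0},{"tx":-2,"ty":0,"tz":0,"wx":0,"wy":0,"wz":0,"gripper":0},{"tx":-3,"ty":0,"tz":0,"wx":0,"wy":0,"wz":0,"gripper":0},{"tx":-4,"ty":0,"tz":0,"wx":0,"wy":0,"wz":0,"gripper":0},{"tx":-5,"ty":0,"tz":0,"wx":0,"wy":0,"wz":0,"gripper":0}])

```text
time: 15.57
position: [0.547, -0.1832, 0.1356]
tool_rot: [-2.461, -1.95, -0.002]
ft_force: [-1.4, 5.1, 0.6]
grip_width: 0.006
grip_force: 2.3
```

Past the peak (about 8.5 N) and easing. Continuing in finer steps.

Request:
jog_arm(increments=[{"tx":-0.8,"ty":0,"tz":0,"wx":0,"wy":0,"wz":0,"gripper":0},{"tx":-1.6,"ty":0,"tz":0,"wx":0,"wy":0,"wz":0,"gripper":0},{"tx":-2.4,"ty":0,"tz":0,"wx":0,"wy":0,"wz":0,"gripper":0},{"tx":-3.2,"ty":0,"tz":0,"wx":0,"wy":0,"wz":0,"gripper":0},{"tx":-4,"ty":0,"tz":0,"wx":0,"wy":0,"wz":0,"gripper":0}])

```text
time: 15.98
position: [0.5461, -0.1873, 0.1356]
tool_rot: [-2.462, -1.95, -0.001]
ft_force: [-0.8, 3.9, 0.6]
grip_width: 0.008
grip_force: 2.3
```

Request:
jog_arm(increments=[{"tx":-0.6,"ty":0,"tz":0,"wx":0,"wy":0,"wz":0,"gripper":0},{"tx":-1.2,"ty":0,"tz":0,"wx":0,"wy":0,"wz":0,"gripper":0},{"tx":-1.8,"ty":0,"tz":0,"wx":0,"wy":0,"wz":0,"gripper":0},{"tx":-2.4,"ty":0,"tz":0,"wx":0,"wy":0,"wz":0,"gripper":0},{"tx":-3,"ty":0,"tz":0,"wx":0,"wy":0,"wz":0,"gripper":0}])

```text
time: 16.4
position: [0.5451, -0.191, 0.1355]
tool_rot: [-2.463, -1.949, -0.001]
ft_force: [-0.3, 5.4, 0.3]
grip_width: 0.004
grip_force: 2.5
```

Request:
jog_arm(increments=[{"tx":-0.4,"ty":0,"tz":0,"wx":0,"wy":0,"wz":0,"gripper":0},{"tx":-0.8,"ty":0,"tz":0,"wx":0,"wy":0,"wz":0,"gripper":0},{"tx":-1.2,"ty":0,"tz":0,"wx":0,"wy":0,"wz":0,"gripper":0},{"tx":-1.6,"ty":0,"tz":0,"wx":0,"wy":0,"wz":0,"gripper":0},{"tx":-2,"ty":0,"tz":0,"wx":0,"wy":0,"wz":0,"gripper":0}])

```text
time: 16.82
position: [0.545, -0.1917, 0.1356]
tool_rot: [-2.461, -1.949, -0.002]
ft_force: [-1.0, 7.6, 1.4]
grip_width: 0.008
grip_force: 3.3
```

Request:
jog_arm(increments=[{"tx":-0.4,"ty":0,"tz":0,"wx":0,"wy":0,"wz":0,"gripper":0},{"tx":-0.8,"ty":0,"tz":0,"wx":0,"wy":0,"wz":0,"gripper":0},{"tx":-1.2,"ty":0,"tz":0,"wx":0,"wy":0,"wz":0,"gripper":0},{"tx":-1.6,"ty":0,"tz":0,"wx":0,"wy":0,"wz":0,"gripper":0},{"tx":-2,"ty":0,"tz":0,"wx":0,"wy":0,"wz":0,"gripper":0}])

```text
time: 17.23
position: [0.5448, -0.1924, 0.1356]
tool_rot: [-2.46, -1.95, -0.004]
ft_force: [-0.8, 9.2, 1.9]
grip_width: 0.007
grip_force: 4.5
```

Request:
jog_arm(increments=[{"tx":-0.4,"ty":0,"tz":0,"wx":0,"wy":0,"wz":0,"gripper":0},{"tx":-0.8,"ty":0,"tz":0,"wx":0,"wy":0,"wz":0,"gripper":0},{"tx":-1.2,"ty":0,"tz":0,"wx":0,"wy":0,"wz":0,"gripper":0},{"tx":-1.6,"ty":0,"tz":0,"wx":0,"wy":0,"wz":0,"gripper":0},{"tx":-2,"ty":0,"tz":0,"wx":0,"wy":0,"wz":0,"gripper":0}])

```text
time: 17.65
position: [0.5447, -0.1926, 0.1355]
tool_rot: [-2.457, -1.95, -0.006]
ft_force: [-1.3, 12.5, 2.2]
grip_width: 0.005
grip_force: 5.9
```

Request:
jog_arm(increments=[{"tx":-0.4,"ty":0,"tz":0,"wx":0,"wy":0,"wz":0,"gripper":0},{"tx":-0.8,"ty":0,"tz":0,"wx":0,"wy":0,"wz":0,"gripper":0},{"tx":-1.2,"ty":0,"tz":0,"wx":0,"wy":0,"wz":0,"gripper":0},{"tx":-1.5,"ty":0,"tz":0,"wx":0,"wy":0,"wz":0,"gripper":0},{"tx":-1.5,"ty":0,"tz":0,"wx":0,"wy":0,"wz":0,"gripper":0}])

```text
time: 18.07
position: [0.5446, -0.193, 0.1355]
tool_rot: [-2.456, -1.95, -0.007]
ft_force: [-1.2, 13.5, 3.0]
grip_width: 0.006
grip_force: 6.5
```

Run:
```python
from h import *
for c in ("scene","top","wrist"): print(c,[(d["bbox"],round(d["conf"],2)) for d in vision.spot_in(c,"latch")][:2])
s=ctrl.get_state();print(s["position"],s["ft_force"])
```

```text
scene [([127.4, 302.2, 131.4, 309.4], 0.39)]
top []
wrist [([157.0, 0.0, 390.3, 197.8], 0.56)]
[ 0.5446 -0.193   0.1356] [-0.4177 14.1077  2.1942]
```

Request:
jog_arm(increments=[{"tx":-0.4,"ty":0,"tz":0,"wx":0,"wy":0,"wz":0,"gripper":0},{"tx":-0.8,"ty":0,"tz":0,"wx":0,"wy":0,"wz":0,"gripper":0},{"tx":-1.2,"ty":0,"tz":0,"wx":0,"wy":0,"wz":0,"gripper":0},{"tx":-1.5,"ty":0,"tz":0,"wx":0,"wy":0,"wz":0,"gripper":0},{"tx":-1.5,"ty":0,"tz":0,"wx":0,"wy":0,"wz":0,"gripper":0}])

```text
time: 18.63
position: [0.5445, -0.1934, 0.1356]
tool_rot: [-2.454, -1.951, -0.009]
ft_force: [-0.1, 14.6, 2.1]
grip_width: 0.007
grip_force: 7.3
```

Request:
jog_arm(increments=[{"tx":-0.4,"ty":0,"tz":0,"wx":0,"wy":0,"wz":0,"gripper":0},{"tx":-0.8,"ty":0,"tz":0,"wx":0,"wy":0,"wz":0,"gripper":0},{"tx":-1.2,"ty":0,"tz":0,"wx":0,"wy":0,"wz":0,"gripper":0},{"tx":-1.5,"ty":0,"tz":0,"wx":0,"wy":0,"wz":0,"gripper":0},{"tx":-1.5,"ty":0,"tz":0,"wx":0,"wy":0,"wz":0,"gripper":0}])

```text
time: 19.05
position: [0.5444, -0.1939, 0.1356]
tool_rot: [-2.453, -1.951, -0.01]
ft_force: [-0.7, 16.6, 3.3]
grip_width: 0.007
grip_force: 8.2
```

Request:
jog_arm(increments=[{"tx":-0.4,"ty":0,"tz":0,"wx":0,"wy":0,"wz":0,"gripper":0},{"tx":-0.8,"ty":0,"tz":0,"wx":0,"wy":0,"wz":0,"gripper":0},{"tx":-1.2,"ty":0,"tz":0,"wx":0,"wy":0,"wz":0,"gripper":0},{"tx":-1.2,"ty":0,"tz":0,"wx":0,"wy":0,"wz":0,"gripper":0},{"tx":-1.2,"ty":0,"tz":0,"wx":0,"wy":0,"wz":0,"gripper":0}])

```text
time: 19.47
position: [0.5443, -0.1943, 0.1356]
tool_rot: [-2.452, -1.951, -0.011]
ft_force: [-0.2, 18.0, 3.1]
grip_width: 0.006
grip_force: 8.8
```

18 N reached, which is past the click. I'll ease off and see whether the guard is held.

Request:
jog_arm(increments=[{"tx":1,"ty":0,"tz":0,"wx":0,"wy":0,"wz":0,"gripper":0},{"tx":2,"ty":0,"tz":0,"wx":0,"wy":0,"wz":0,"gripper":0},{"tx":3,"ty":0,"tz":0,"wx":0,"wy":0,"wz":0,"gripper":0},{"tx":4,"ty":0,"tz":0,"wx":0,"wy":0,"wz":0,"gripper":0},{"tx":4,"ty":0,"tz":0,"wx":0,"wy":0,"wz":0,"gripper":0}])

```text
time: 19.88
position: [0.5445, -0.1935, 0.1356]
tool_rot: [-2.456, -1.951, -0.007]
ft_force: [-2.2, 12.5, 2.9]
grip_width: 0.005
grip_force: 6.2
```

Request:
jog_arm(increments=[{"tx":1,"ty":0,"tz":0,"wx":0,"wy":0,"wz":0,"gripper":0},{"tx":2,"ty":0,"tz":0,"wx":0,"wy":0,"wz":0,"gripper":0},{"tx":3,"ty":0,"tz":0,"wx":0,"wy":0,"wz":0,"gripper":0},{"tx":4,"ty":0,"tz":0,"wx":0,"wy":0,"wz":0,"gripper":0},{"tx":4,"ty":0,"tz":0,"wx":0,"wy":0,"wz":0,"gripper":0}])

```text
time: 20.3
position: [0.5448, -0.1925, 0.1356]
tool_rot: [-2.46, -1.95, -0.003]
ft_force: [-0.7, 7.6, 1.2]
grip_width: 0.002
grip_force: 3.8
```

Request:
jog_arm(increments=[{"tx":3,"ty":0,"tz":0,"wx":0,"wy":0,"wz":0,"gripper":0},{"tx":7,"ty":0,"tz":0,"wx":0,"wy":0,"wz":0,"gripper":0},{"tx":12,"ty":0,"tz":0,"wx":0,"wy":0,"wz":0,"gripper":0},{"tx":17,"ty":0,"tz":0,"wx":0,"wy":0,"wz":0,"gripper":0},{"tx":20,"ty":0,"tz":0,"wx":0,"wy":0,"wz":0,"gripper":0}])

```text
time: 20.72
position: [0.5494, -0.1754, 0.1358]
tool_rot: [2.463, 1.949, 0.0]
ft_force: [-0.3, -0.5, -0.5]
grip_width: 0.006
grip_force: 0.0
```

Request:
jog_arm(increments=[{"tx":0,"ty":0,"tz":-35,"wx":0,"wy":0,"wz":0,"gripper":0},{"tx":0,"ty":0,"tz":-70,"wx":0,"wy":0,"wz":0,"gripper":0},{"tx":-15,"ty":0,"tz":-75,"wx":0,"wy":0,"wz":0,"gripper":0},{"tx":-50,"ty":0,"tz":-75,"wx":0,"wy":0,"wz":0,"gripper":0},{"tx":-68,"ty":0,"tz":-75,"wx":0,"wy":0,"wz":0,"gripper":0}])

```text
time: 21.13
position: [0.533, -0.2451, 0.2121]
tool_rot: [2.462, 1.946, -0.0]
ft_force: [-1.5, -0.2, -0.7]
grip_width: 0.005
grip_force: 0.0
```

Request:
jog_arm(increments=[{"tx":0,"ty":0,"tz":0,"wx":0,"wy":0,"wz":0,"gripper":0},{"tx":0,"ty":0,"tz":15,"wx":0,"wy":0,"wz":0,"gripper":0},{"tx":0,"ty":0,"tz":40,"wx":0,"wy":0,"wz":0,"gripper":0},{"tx":0,"ty":0,"tz":62,"wx":0,"wy":0,"wz":0,"gripper":0},{"tx":0,"ty":0,"tz":72,"wx":0,"wy":0,"wz":0,"gripper":0}])

```text
time: 21.55
position: [0.5321, -0.2402, 0.1357]
tool_rot: [-2.46, -1.948, 0.003]
ft_force: [0.7, 0.7, -1.0]
grip_width: 0.009
grip_force: 0.0
```

Request:
jog_arm(increments=[{"tx":3,"ty":0,"tz":0,"wx":0,"wy":0,"wz":0,"gripper":0},{"tx":6,"ty":0,"tz":0,"wx":0,"wy":0,"wz":0,"gripper":0},{"tx":9,"ty":0,"tz":0,"wx":0,"wy":0,"wz":0,"gripper":0},{"tx":12,"ty":0,"tz":0,"wx":0,"wy":0,"wz":0,"gripper":0},{"tx":14,"ty":0,"tz":0,"wx":0,"wy":0,"wz":0,"gripper":0}])

```text
time: 21.97
position: [0.5376, -0.2275, 0.1398]
tool_rot: [2.462, 1.949, 0.003]
ft_force: [0.1, 0.1, 0.5]
grip_width: 0.004
grip_force: 0.0
```

Request:
jog_arm(increments=[{"tx":1,"ty":0,"tz":0,"wx":0,"wy":0,"wz":0,"gripper":0},{"tx":2,"ty":0,"tz":0,"wx":0,"wy":0,"wz":0,"gripper":0},{"tx":3,"ty":0,"tz":0,"wx":0,"wy":0,"wz":0,"gripper":0},{"tx":4,"ty":0,"tz":0,"wx":0,"wy":0,"wz":0,"gripper":0},{"tx":5,"ty":0,"tz":0,"wx":0,"wy":0,"wz":0,"gripper":0}])

```text
time: 22.38
position: [0.5374, -0.2249, 0.1389]
tool_rot: [2.463, 1.947, -0.002]
ft_force: [-1.9, -4.9, 1.3]
grip_width: 0.008
grip_force: 2.5
```

Request:
jog_arm(increments=[{"tx":1,"ty":0,"tz":0,"wx":0,"wy":0,"wz":0,"gripper":0},{"tx":2,"ty":0,"tz":0,"wx":0,"wy":0,"wz":0,"gripper":0},{"tx":3,"ty":0,"tz":0,"wx":0,"wy":0,"wz":0,"gripper":0},{"tx":3,"ty":0,"tz":0,"wx":0,"wy":0,"wz":0,"gripper":0},{"tx":3,"ty":0,"tz":0,"wx":0,"wy":0,"wz":0,"gripper":0}])

```text
time: 22.8
position: [0.5374, -0.2246, 0.139]
tool_rot: [2.463, 1.943, -0.005]
ft_force: [-1.3, -8.4, 0.5]
grip_width: 0.007
grip_force: 4.2
```

At 8.4 N of reverse pull the guard moved only 0.3 mm, so it is latched. Backing off and clearing.

Request:
jog_arm(increments=[{"tx":-3,"ty":0,"tz":0,"wx":0,"wy":0,"wz":0,"gripper":0},{"tx":-8,"ty":0,"tz":0,"wx":0,"wy":0,"wz":0,"gripper":0},{"tx":-16,"ty":0,"tz":0,"wx":0,"wy":0,"wz":0,"gripper":0},{"tx":-20,"ty":0,"tz":-8,"wx":0,"wy":0,"wz":0,"gripper":0},{"tx":-20,"ty":0,"tz":-40,"wx":0,"wy":0,"wz":0,"gripper":0}])

```text
time: 23.22
position: [0.5302, -0.2392, 0.1747]
tool_rot: [-2.459, -1.943, 0.009]
ft_force: [0.3, 0.7, -0.3]
grip_width: 0.006
grip_force: 0.0
```

Request:
jog_arm(increments=[{"tx":0,"ty":0,"tz":-35,"wx":0,"wy":0,"wz":0,"gripper":0},{"tx":0,"ty":0,"tz":-70,"wx":0,"wy":0,"wz":0,"gripper":0},{"tx":0,"ty":0,"tz":-90,"wx":0,"wy":0,"wz":0,"gripper":0},{"tx":0,"ty":0,"tz":-90,"wx":0,"wy":0,"wz":0,"gripper":0},{"tx":0,"ty":0,"tz":-90,"wx":0,"wy":0,"wz":0,"gripper":0}])

```text
time: 23.63
position: [0.5344, -0.24, 0.2702]
tool_rot: [2.462, 1.948, 0.004]
ft_force: [-0.2, 0.6, -1.6]
grip_width: 0.007
grip_force: 0.0
```

Run:
```python
from h import *
i=img("wrist"); cv2.imwrite("pics/w9.png",i["color"]); s=ctrl.get_state(); print(s["position"],s["ft_force"],s["time"])
```

```text
[ 0.5336 -0.2395  0.2686] [-1.16    0.1618 -0.9171] 23.6833
```

View pics/w9.png

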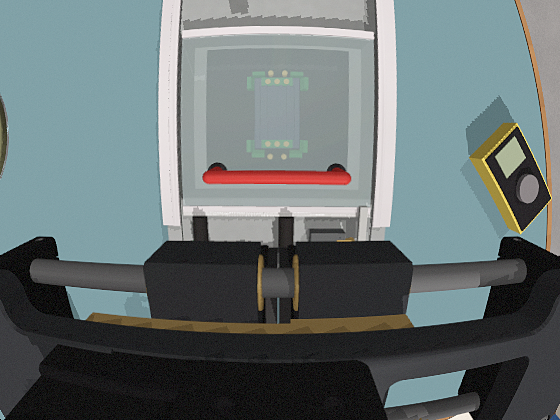

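The guard is shut, with its edge at row 212, the handle at (277,177) and the tongue in the latch block near (350,230). The module is seated between its locators at (278,115).

```bash
python3 -c "
from bench import ctrl
print(ctrl.close_job())"
```

```text
the job is handed in; nothing more can be done
None
```

The module is seated flat in the nest and the guard is shut. The latch held against a gentle 8 N pull back, and the job was handed in at about 24 s with the robot clear.

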